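# Clamp the harmonica on the music stand with the winged knob

### The job

Take the harmonica out of the white rotating organiser, stand it on its long edge centrally between the jaws of the clamp on the wooden music stand, and let go; then turn the brass winged knob clockwise until you feel the jaw bite and hold the harmonica snugly against the fence, stopping soon after the bite because over-tightening crushes the harmonica's covers. The hinged wooden leg that stands close beside the wings must stay upright, the gecko and the tuner must stay where they are, and at the end let go of the knob and move clear.

Things in the scene. Friction and masses are not known exactly. Their poses are not given: they have to be found in the camera images.
- harmonica_mid (a point): Centre of the loose harmonica (about 120 g, steel covers, black comb): 120 mm long along its x, 24 mm thick along its y, 34 mm tall as it stands on its long edge. It starts standing so on the organiser's deck, this point 47 mm above the table, its lower 8 mm between two low white ribs. Grip it across the 24 mm from above.
- harmonica: The same harmonica; origin in the middle of its underside, axes as above.
- organiser: White rotating organiser, 200 mm across, deck 30 mm above the table, turning about the vertical through this origin (centre of its underside). The harmonica stands 45 mm to its -y side, along its x; on its +y side are three square cups up to 100 mm above the table (sticks in them to 130 mm), nearest wall 75 mm from the harmonica's centre line.
- stand: Low folded wooden music stand, fixed; origin: centre of the underside of its 200 x 200 mm base board, whose top is 14 mm above the table. In order from its +y to its -y: aluminium fence, place for the harmonica, black jaw, brass winged knob, hinged leg. Beyond x = +100 mm a slatted desk leans back, up to 75 mm high.
- slot (a point): Middle of the harmonica's place, on the board's top (14 mm above the table), at y +36 mm of the stand; the harmonica's length goes along the stand's x. Fence (100 mm long) and jaw (60 mm) are 13 mm tall with flared lips to 18 mm. The fence's face lies 16 to 21 mm to +y of this point, newly set each time; the jaw's face starts 16 to 18 mm to -y.
- jaw: Black sprung jaw; origin on the board, middle of its pressing face. It moves to the stand's +y by 10 mm per rad of the knob and pushes the harmonica along to the fence. There it bites, and the pressure rises by about 45 N per rad of further turning. Snug is 8 to 20 N; above 30 N crushes the covers.
- knob (a joint): Knob angle, rad, grows clockwise from above; 0: jaw fully open. Starts at 0 to 0.2; bites somewhere from 1.0 to 1.5; stop at 2.2. Turning takes a steady 0.28 N m (less shows when held still: compare like with like); past the bite add 0.01 N m per newton of jaw pressure, so snug is 0.08 to 0.20 N m stiffer, about 0.2 to 0.4 rad past the bite. It stays where left.
- wing (a point): Centre of the brass wing blade, on the knob's vertical axis (x 0, y -45 mm of the stand), 57 mm above the table. The blade: 64 mm along this point's x, 9 mm thick along its y, upright, from 39 to 71 mm above the table; grip it across the 9 mm from above. At knob angle 0 its length points 2.1 rad anticlockwise from the stand's x.
- leg (a joint): Folding angle of the light wooden leg, rad: 0 upright, grows as it folds outwards (stand's -y). A panel 100 mm long along the stand's x, 10 mm thick, top 76 mm above the table, inner face 38 mm from the knob's axis: the wing tips pass it at 6 mm. A push of 2 N at its top folds it; fingers opened wide at the knob would hit it.
- gecko: Blue ceramic gecko, 130 mm long, 30 mm high, loose on the table; leave alone.
- tuner: Black plastic tuner, 35 x 60 x 22 mm, loose on the table; leave alone.

How it is judged:
By the outcome, as a careful person would: the job done as asked, in the order asked, and still so for the second after the job is handed in, with the robot touching nothing.
It also fails if it takes over 67 s, if anything falls off the work surface, if the arm or the gripper's body presses on something with over 40 N, if the wrist force passes 120 N, or if a joint passes its speed limit or range.

### The arm

A 7-joint arm with a two-finger parallel gripper is mounted at the origin on the work surface. World frame = base frame: x ahead of the robot, y to its left, z up, the work surface at z = 0. Lengths are in m, angles in rad, forces in N, time in s.
With the tool pointing down it reaches from about 0.4 to 0.85 m from the base axis. Payload 4.5 kg.
Tool frame: the origin (TCP) lies midway between the tips of the shut fingers; the grasp point (between the pads) lies behind it (r.grip_point_offset is the z of the grasp point in the tool frame, in m); z points along the fingers, y is the line along which they close (so a half turn about z gives the same grasp; the last joint's range is limited). The gripper opens to 88 mm and grips with 3 to 60 N. Pads are 18 mm wide; open, the fingers measure 123 mm over their backs; the gripper's body (75 mm by 187 mm) begins 45 mm behind the grasp point.
Start: joints at [1.221, 0.689, -0.195, 1.565, 0.157, 0.902, -0.215], TCP at [0.234, -0.58, 0.239] pointing down, gripper open.
Joint ranges: [-3.01, 3.01], [-0.46, 2.08], [-1.47, 1.51], [0.13, 2.56], [-1, 4.14], [0.04, 2.09], [-2.66, 2.66]. Speed limits (rad/s): [2.57, 2.57, 3.14, 3.14, 3.14, 3.14, 3.14].

### API

Orientations are given as a unit quaternion [x, y, z, w].
In Python, from plant import r, optics, workorder gives the robot as it stands.
- The arm moves only by the shell command python3 -m creep 'ROWS' [FORCE]. ROWS is JSON, a list of rows, each an object of numbers: "grip": the gripper command: -1 is shut, 1 is fully open, values between are in proportion; "tx", "ty", "tz": the shift along the tool's x, y, z in cm; "spin": the turn about the tool's z in degrees. In form: [{"grip": .., "tx": .., "ty": .., "tz": .., "spin": ..}, ...]. A call has 1 to 8 rows; each row shifts and turns the commanded pose from where the row before left it, along the tool's axes as they then stand; what a row does not reach is not made up. A row lasts 1/12 s, in which the tool goes at most 41.7 mm and 7.16 degrees, less where a joint would pass 70% of its speed; a pose out of reach is approached as far as the arm can. A call with a gripper value outside its range is refused whole. The fingers move at their own pace and stop on an object; FORCE is the grip in N (left out, the last holds). Time passes only in rows, so rows that do not move let the fingers close. It gives the time, the measured TCP pose, the force, the opening and the grip force at its end, in the units of the state.
- r.get_state(): the state, without advancing time (a new reading comes with each control period).
- optics.snapshot(name): name is "side" or "top" or "wrist"; returns (picture, depth): 480x640x3 uint8, red, green, blue; 480x640 float32, m along the optical axis (not along the pixel's ray), 0 where there is no reading.
- optics.get_calibration(name): a dict with "fx", "fy", "cx", "cy" (pixels), "extrinsics" (4x4, takes a point from world to camera coordinates). Camera axes: x right, y down, z forward; pixel columns grow to the right and rows downward; lengths in m; the calibration is good to about 2 mm. The wrist camera is an equidistant fisheye: a pixel r from the principal point sees the ray r / f radians off the axis. A picture is of the moment at which its call begins: read the wrist's pose just before it. get_calibration takes no time and is no camera call; for the wrist camera it gives the pose at the moment of the call.
- workorder.finish_job(): hands the job in; it is judged then, once.
The state is a dict: "clock": time; "q": joint angles; "qd": joint speeds; "joint_torque": joint torques, N m; "tool_pos": TCP position; "eef_rot": TCP orientation; "contact_force": force on the tool from outside, world axes, zero at the start; "moment": the same for the moment, N m; "opening": opening from 0.0 (shut) to 1.0 (fully open); "finger_force": force on a finger pad.
Only numpy, scipy, OpenCV 4.12 (cv2) and the standard library are available. Lean on these libraries where they do the work, as an engineer would, in place of code of your own. Each camera call takes 0.05 s, during which the arm holds its last target. There are 200 camera calls.

## Working session

There is one attempt and no reset: what is moved stays moved. The work goes in short steps, Python scripts to look and compute and a shell command to move; the robot and the scene stay as the last step left them, time stands still between calls to the robot, and variables do not carry over. Pictures are saved under pics/ and viewed, at most 10 in all, crops included, and the job is handed in when it is done.

```bash
ls; mkdir -p pics
cat > h.py <<'E'
import numpy as np, cv2
from plant import r, optics, workorder
def snap(n,fn):
    c=optics.get_calibration(n); p,d=optics.snapshot(n)
    cv2.imwrite('pics/'+fn+'.png',p[:,:,::-1]); np.savez('pics/'+fn+'.npz',p=p,d=d,E=np.array(c['extrinsics']),k=[c['fx'],c['fy'],c['cx'],c['cy']])
    return p,d,c
def ray(c,u,v,fish=False):
    E=np.array(c['extrinsics']);a=(u-c['cx'])/c['fx'];b=(v-c['cy'])/c['fy']
    if fish:
        t=np.hypot(a,b); s=np.sin(t)/max(t,1e-9); dc=np.array([a*s,b*s,np.cos(t)])
    else: dc=np.array([a,b,1.])
    R=E[:3,:3]; return -R.T@E[:3,3], R.T@dc
def onz(c,u,v,z,fish=False):
    o,d=ray(c,u,v,fish); return o+d*(z-o[2])/d[2]
E
python3 - <<'E'
from h import *
s=r.get_state(); print({k:np.round(v,3) for k,v in s.items()}); print(r.grip_point_offset)
for n in ['side','top']:
    p,d,c=snap(n,n+'0'); E=np.array(c['extrinsics']); print(n,c['fx'],c['fy'],c['cx'],c['cy'],np.round(-E[:3,:3].T@E[:3,3],3),np.round(E[2,:3],3),(d>0).mean())
E
```

```text
pics
{'clock': np.float64(0.0), 'q': array([ 1.221,  0.69 , -0.195,  1.566,  0.157,  0.902, -0.215]), 'qd': array([ 0.001, -0.001,  0.001, -0.001, -0.   ,  0.002, -0.001]), 'joint_torque': array([-1.0000e-03, -5.2756e+01, -1.2670e+00, -1.5343e+01, -5.2000e-02,
        7.0000e-03,  0.0000e+00]), 'tool_pos': array([ 0.234, -0.579,  0.238]), 'eef_rot': array([ 0.982,  0.191, -0.   , -0.001]), 'contact_force': array([ 0.543, -0.613, -0.619]), 'moment': array([-0.042, -0.022, -0.033]), 'finger_force': np.float64(0.0), 'opening': np.float64(0.999)}
-0.0187
side 471.51067753762294 471.51067753762294 324.029779791143 233.51210698410924 [0.36  0.831 0.666] [ 0.171 -0.808 -0.564] 0.9960904947916667
top 494.4720986909562 494.4720986909562 324.8178505122443 241.0751845742414 [0.301 0.005 1.17 ] [ 0.213 -0.002 -0.977] 0.9959798177083333
```

View pics/top0.png

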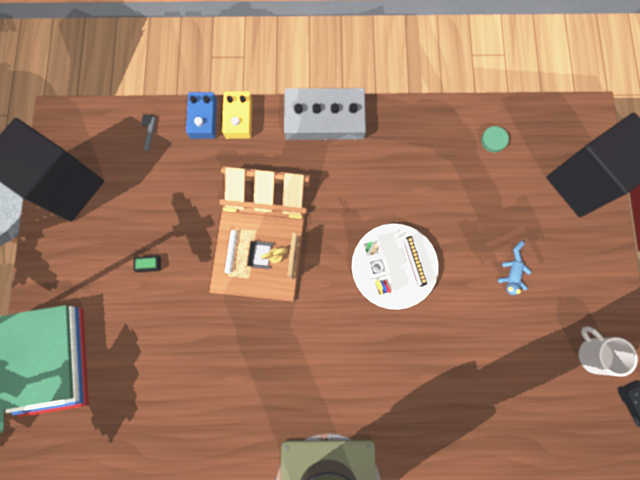

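View pics/side0.png

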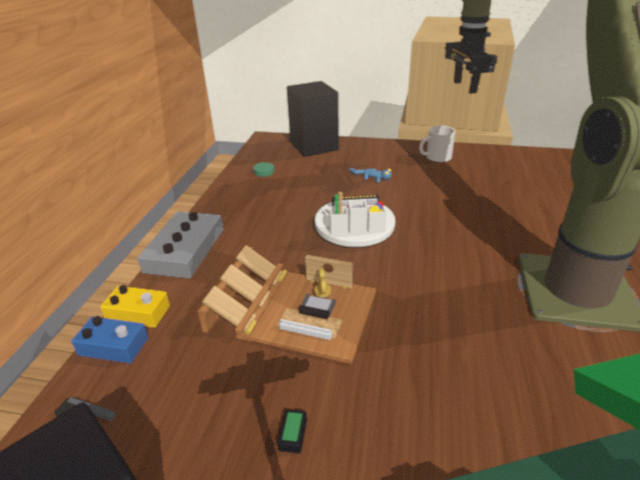

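Top view: stand around (257,253) with the fence at left (232,253), jaw (262,255), brass wing (274,256) and leg (293,255). The organiser is at (395,266) with the harmonica at (416,261), and the gecko is at (515,270). The tuner is at (147,264). Image up is world +x and right is -y.

Run:
```python
from h import *
f=np.load('pics/top0.npz');p=f['p'];d=f['d'];E=f['E'];fx,fy,cx,cy=f['k']
v,u=np.mgrid[:480,:640]
P=np.stack([(u-cx)/fx*d,(v-cy)/fy*d,d],-1)-E[:3,3]
W=P@E[:3,:3]
np.save('pics/W.npy',W)
def rect(m,name):
    q=W[m][:,:2].astype(np.float32); rc=cv2.minAreaRect(q*1000); print(name,m.sum(),'c',np.round(rc[0]),'size',np.round(rc[1]),'ang',round(rc[2],1),'z',np.round(np.percentile(W[m][:,2],[5,50,95]),3))
def box(a,b,c,e): return (u>a)&(u<c)&(v>b)&(v<e)
z=W[...,2]
rect(box(402,225,432,295)&(z>.05)&(z<.075),'harm')
hsv=cv2.cvtColor(p,cv2.COLOR_RGB2HSV)
m=box(340,215,450,320)&(z>.022)&(z<.04); 
q=W[m][:,:2].astype(np.float32); c,rr=cv2.minEnclosingCircle(q*1000); print('org',c,rr)
rect(box(205,205,310,305)&(z>.008)&(z<.02),'board')
rect(box(284,230,302,282)&(z>.06)&(z<.09),'leg')
rect(box(222,228,242,280)&(z>.022)&(z<.04),'fence')
H,S,V=[hsv[...,i].astype(int) for i in range(3)]
rect(box(262,240,290,270)&(z>.06)&(z<.08),'wing')
rect(box(245,240,275,270)&(V<90)&(z<.05),'jaw')
im=cv2.resize(p[195:315,200:440],None,fx=3.3,fy=3.3,interpolation=cv2.INTER_CUBIC);cv2.imwrite('pics/crop1.png',im[:,:,::-1])
```

```text
harm 570 c [ 496. -205.] size [120.  25.] ang 15.0 z [0.056 0.062 0.066]
org (490.44110107421875, -160.22079467773438) 100.01577758789062
board 6035 c [528. 164.] size [200. 214.] ang 83.5 z [0.01  0.013 0.018]
leg 220 c [511.  84.] size [23. 99.] ang 83.5 z [0.065 0.075 0.079]
fence 226 c [528. 225.] size [ 13. 100.] ang 83.7 z [0.023 0.028 0.033]
wing 126 c [510. 105.] size [69. 42.] ang 64.4 z [0.061 0.068 0.077]
jaw 112 c [523. 175.] size [10. 58.] ang 81.8 z [0.022 0.027 0.032]
```

View pics/crop1.png

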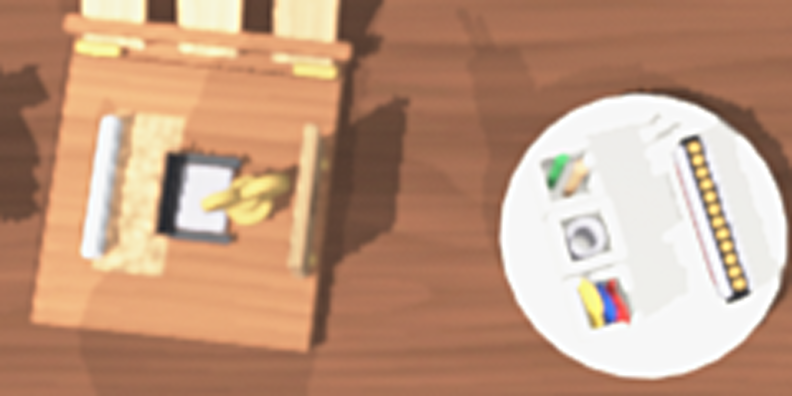

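The stand's x axis is at yaw ≈ -6.6° and the harmonica is at roughly +15°. Moving above the harmonica now, and checking the stick heights meanwhile.

```bash
python3 -m creep '[{"grip":1,"tx":2.75,"ty":-1.78},{"grip":1,"tx":2.75,"ty":-1.78},{"grip":1,"tx":2.75,"ty":-1.78},{"grip":1,"tx":2.75,"ty":-1.78},{"grip":1,"tx":2.75,"ty":-1.78},{"grip":1,"tx":2.75,"ty":-1.78},{"grip":1,"tx":2.75,"ty":-1.78},{"grip":1,"tx":2.75,"ty":-1.78}]' 20
python3 -m creep '[{"grip":1,"tx":2.75,"ty":-1.78},{"grip":1,"tx":2.75,"ty":-1.78},{"grip":1,"tx":2.75,"ty":-1.78},{"grip":1,"tx":2.75,"ty":-1.78},{"grip":1,"tx":2.75,"ty":-1.78},{"grip":1,"tx":2.75,"ty":-1.78},{"grip":1,"spin":7},{"grip":1}]' 20
python3 - <<'E'
from h import *
W=np.load('pics/W.npy'); a=np.radians(15); R=np.array([[np.cos(a),np.sin(a)],[-np.sin(a),np.cos(a)]])
m=np.zeros(W.shape[:2],bool); m[210:325,340:450]=1; m&=W[...,2]>.08
L=(W[m][:,:2]-[.490,-.160])@R.T; z=W[m][:,2]
for x in range(-70,71,10):
    print(x,[ (int(z[k].max()*1000) if (k:=(np.abs(L[:,0]*1000-x)<5)&(np.abs(L[:,1]*1000-y)<5)).any() else 0) for y in range(0,80,10)])
p,d,c=snap('wrist','w1'); print(np.round(c['extrinsics'],3),c['fx'],c['cx'],c['cy'],r.get_state()['tool_pos'],r.get_state()['eef_rot'])
E
```

```text
-70 [0, 0, 0, 0, 0, 0, 0, 0]
-60 [0, 0, 0, 87, 95, 88, 88, 87]
-50 [0, 0, 0, 89, 99, 97, 87, 85]
-40 [0, 0, 0, 87, 95, 96, 97, 89]
-30 [0, 0, 0, 89, 89, 89, 95, 87]
-20 [0, 0, 0, 99, 102, 102, 102, 100]
-10 [0, 0, 0, 100, 94, 94, 94, 100]
0 [0, 0, 0, 103, 92, 0, 96, 103]
10 [0, 0, 0, 102, 95, 95, 94, 100]
20 [0, 0, 0, 103, 100, 102, 101, 103]
30 [0, 0, 0, 86, 86, 87, 87, 86]
40 [0, 0, 0, 86, 131, 133, 0, 85]
50 [0, 0, 0, 88, 0, 129, 131, 88]
60 [0, 0, 0, 86, 87, 86, 85, 90]
70 [0, 0, 0, 84, 83, 82, 83, 84]
[[ 0.374 -0.927 -0.001 -0.623]
 [-0.896 -0.362  0.258 -0.036]
 [-0.24  -0.095 -0.966  0.39 ]
 [ 0.     0.     0.     1.   ]] 371.64829954431775 316.26558205783647 236.21649876341996 [ 0.23381987 -0.57908032  0.23809637] [ 9.81633329e-01  1.90776003e-01 -1.93110944e-04 -6.97921129e-04]$[0]: bad value
$[0]: bad value
```

View pics/w1.png

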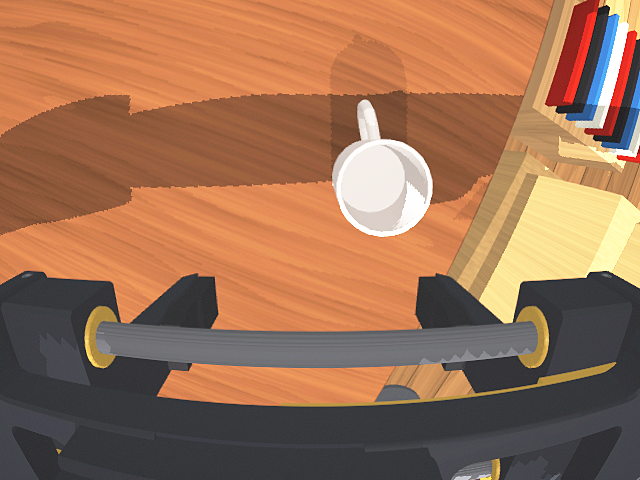

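The creep rows need every key. The wrist picture shows only the mug at (385,185), so the arm hasn't moved; image up is tool +x.

```bash
python3 -m creep '[{"grip":1,"tx":2.75,"ty":-1.78,"tz":0,"spin":0},{"grip":1,"tx":2.75,"ty":-1.78,"tz":0,"spin":0},{"grip":1,"tx":2.75,"ty":-1.78,"tz":0,"spin":0},{"grip":1,"tx":2.75,"ty":-1.78,"tz":0,"spin":0},{"grip":1,"tx":2.75,"ty":-1.78,"tz":0,"spin":0},{"grip":1,"tx":2.75,"ty":-1.78,"tz":0,"spin":0},{"grip":1,"tx":2.75,"ty":-1.78,"tz":0,"spin":0},{"grip":1,"tx":2.75,"ty":-1.78,"tz":0,"spin":0}]' 20
```

```text
clock: 0.82
tool_pos: [0.3853, -0.3636, 0.2386]
eef_rot: [0.982, 0.191, -0.0, -0.0]
contact_force: [1.1, 0.6, 0.0]
opening: 0.999
finger_force: 0.0
```

```bash
python3 -m creep '[{"grip":1,"tx":2.5,"ty":-2.1,"tz":0,"spin":0},{"grip":1,"tx":2.5,"ty":-2.1,"tz":0,"spin":0},{"grip":1,"tx":2.5,"ty":-2.1,"tz":0,"spin":0},{"grip":1,"tx":2.5,"ty":-2.1,"tz":0,"spin":0},{"grip":1,"tx":2.2,"ty":-2.1,"tz":0,"spin":0},{"grip":1,"tx":0,"ty":0,"tz":0,"spin":6},{"grip":1,"tx":0,"ty":0,"tz":0,"spin":0}]' 20
python3 - <<'E'
from h import *
p,d,c=snap('wrist','w2'); print(r.get_state()['tool_pos'],r.get_state()['eef_rot'],(d>0).mean())
E
```

```text
clock: 1.4
tool_pos: [0.4595, -0.2198, 0.2386]
eef_rot: [0.99, 0.14, 0.0, -0.0]
contact_force: [-0.8, -1.0, 0.5]
opening: 0.998
finger_force: 0.0
[ 0.45852703 -0.22163851  0.23859904] [ 9.90068140e-01  1.40587709e-01 -3.78421177e-04  1.75147956e-04] 0.922490234375
```

View pics/w2.png

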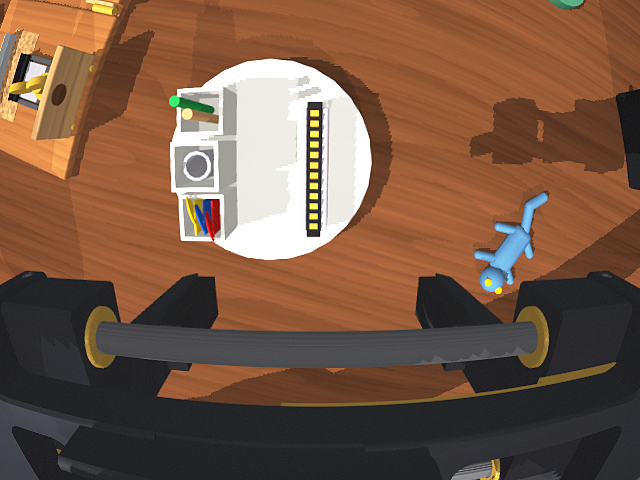

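The harmonica runs vertically from (315,102) to (314,237), beside the cups at (180–235, 88–240). The gecko is clear at (505,250).

Run:
```python
from h import *
f=np.load('pics/w2.npz');p=f['p'].astype(int);k=f['k'];c=dict(fx=k[0],fy=k[1],cx=k[2],cy=k[3],extrinsics=f['E'])
b=p[95:245,296:332]; m=(b.max(2)<90)|((b[...,0]-b[...,2])>90)
m=cv2.morphologyEx(m.astype(np.uint8),cv2.MORPH_OPEN,np.ones((3,3)))
n,l,s,_=cv2.connectedComponentsWithStats(m); i=1+s[1:,4].argmax(); print(s[i])
v,u=np.nonzero(l==i)
Q=np.array([onz(c,a+296,e+95,.064,True)[:2] for a,e in zip(u,v)]).astype(np.float32)
rc=cv2.minAreaRect(Q*1000);print(rc, Q.mean(0))
bx=cv2.boxPoints(rc); print(np.round(bx))
s=r.get_state();q=s['eef_rot'];yaw=2*np.arctan2(q[1],q[0]);print('tool yaw',np.degrees(yaw))
dd=np.array(rc[0])/1000-s['tool_pos'][:2];print('tx,ty cm',100*(dd@[np.cos(yaw),np.sin(yaw)]),100*(dd@[np.sin(yaw),-np.cos(yaw)]))
```

```text
[  10    7   16  135 1809]
((496.28509521484375, -205.8548583984375), (118.10148620605469, 12.780341148376465), 15.252423286437988) [ 0.49808806 -0.20543173]
[[ 438. -215.]
 [ 441. -228.]
 [ 555. -196.]
 [ 552. -184.]]
tool yaw 16.1637130795299
tx,ty cm 4.065939045208113 -0.4648524555711393
```

```bash
python3 -m creep '[{"grip":0.4,"tx":1.75,"ty":-0.25,"tz":2,"spin":0.9},{"grip":0.4,"tx":1.75,"ty":-0.25,"tz":3,"spin":0},{"grip":0.4,"tx":0,"ty":0,"tz":3,"spin":0},{"grip":0.4,"tx":0,"ty":0,"tz":3,"spin":0},{"grip":0.4,"tx":0,"ty":0,"tz":3,"spin":0},{"grip":0.4,"tx":0,"ty":0,"tz":0,"spin":0},{"grip":0.4,"tx":0,"ty":0,"tz":0,"spin":0}]' 20
python3 - <<'E'
from h import *
s=r.get_state();q=s['eef_rot'];yaw=2*np.arctan2(q[1],q[0]);print('tool yaw',np.degrees(yaw),s['tool_pos'])
dd=np.array([.4965,-.2055])-s['tool_pos'][:2];print('tx,ty cm',100*(dd@[np.cos(yaw),np.sin(yaw)]),100*(dd@[np.sin(yaw),-np.cos(yaw)]))
E
```

```text
clock: 2.03
tool_pos: [0.4893, -0.2089, 0.0979]
eef_rot: [0.991, 0.131, -0.002, -0.0]
contact_force: [-0.4, -0.6, 1.1]
opening: 0.699
finger_force: 0.0
tool yaw 15.067667265499075 [ 0.48934329 -0.20891288  0.09787261]
tx,ty cm 0.7797871715092587 -0.1435087818292595
```

```bash
python3 -m creep '[{"grip":0.4,"tx":0.1,"ty":-0.15,"tz":1.5,"spin":0},{"grip":0.4,"tx":0,"ty":0,"tz":1.6,"spin":0},{"grip":0.4,"tx":0,"ty":0,"tz":1.5,"spin":0},{"grip":0.4,"tx":0,"ty":0,"tz":0,"spin":0},{"grip":-1,"tx":0,"ty":0,"tz":0,"spin":0},{"grip":-1,"tx":0,"ty":0,"tz":0,"spin":0},{"grip":-1,"tx":0,"ty":0,"tz":0,"spin":0},{"grip":-1,"tx":0,"ty":0,"tz":0,"spin":0}]' 20
```

```text
clock: 2.7
tool_pos: [0.4922, -0.2066, 0.054]
eef_rot: [0.991, 0.131, 0.001, 0.001]
contact_force: [0.2, 0.4, 0.0]
opening: 0.42
finger_force: 0.0
```

```bash
python3 -m creep '[{"grip":-1,"tx":0,"ty":0,"tz":0.2,"spin":0},{"grip":-1,"tx":0,"ty":0,"tz":0,"spin":0},{"grip":-1,"tx":0,"ty":0,"tz":0,"spin":0},{"grip":-1,"tx":0,"ty":0,"tz":0,"spin":0},{"grip":-1,"tx":0,"ty":0,"tz":0,"spin":0},{"grip":-1,"tx":0,"ty":0,"tz":0,"spin":0}]' 20
```

```text
clock: 3.2
tool_pos: [0.4918, -0.2067, 0.051]
eef_rot: [0.991, 0.131, 0.0, 0.0]
contact_force: [-0.3, -2.8, 3.1]
opening: 0.27
finger_force: 20.0
```

```bash
python3 -m creep '[{"grip":-1,"tx":0,"ty":0,"tz":-1,"spin":0},{"grip":-1,"tx":0,"ty":0,"tz":-2,"spin":0},{"grip":-1,"tx":0,"ty":0,"tz":-3,"spin":0},{"grip":-1,"tx":0,"ty":0,"tz":-3,"spin":0},{"grip":-1,"tx":0,"ty":0,"tz":-3,"spin":0},{"grip":-1,"tx":0,"ty":0,"tz":-3,"spin":0},{"grip":-1,"tx":0,"ty":0,"tz":0,"spin":0}]' 20
```

```text
clock: 3.78
tool_pos: [0.494, -0.2064, 0.206]
eef_rot: [0.991, 0.132, 0.004, 0.002]
contact_force: [0.7, -0.8, -1.1]
opening: 0.271
finger_force: 20.0
```

```bash
python3 -m creep '[{"grip":-1,"tx":0.62,"ty":-3.4,"tz":0,"spin":0},{"grip":-1,"tx":0.62,"ty":-3.4,"tz":0,"spin":0},{"grip":-1,"tx":0.62,"ty":-3.4,"tz":0,"spin":0},{"grip":-1,"tx":0.62,"ty":-3.4,"tz":0,"spin":0},{"grip":-1,"tx":0.62,"ty":-3.4,"tz":0,"spin":0},{"grip":-1,"tx":0.62,"ty":-3.4,"tz":0,"spin":0},{"grip":-1,"tx":0.62,"ty":-3.4,"tz":0,"spin":0},{"grip":-1,"tx":0.62,"ty":-3.4,"tz":0,"spin":0}]' 20
python3 -m creep '[{"grip":-1,"tx":0.62,"ty":-3.4,"tz":0,"spin":0},{"grip":-1,"tx":0.62,"ty":-3.4,"tz":0,"spin":0},{"grip":-1,"tx":0.62,"ty":-3.4,"tz":0,"spin":0},{"grip":-1,"tx":0,"ty":0,"tz":0,"spin":5.5},{"grip":-1,"tx":0,"ty":0,"tz":0,"spin":5.5},{"grip":-1,"tx":0,"ty":0,"tz":0,"spin":5.5},{"grip":-1,"tx":0,"ty":0,"tz":0,"spin":5.5},{"grip":-1,"tx":0,"ty":0,"tz":0,"spin":0}]' 20
python3 - <<'E'
from h import *
s=r.get_state(); p,d,c=snap('wrist','w3'); print(s['tool_pos'],s['eef_rot'])
E
```

```text
clock: 4.45
tool_pos: [0.4668, 0.0712, 0.2002]
eef_rot: [0.991, 0.132, -0.001, -0.0]
contact_force: [0.0, 0.5, -1.0]
opening: 0.273
finger_force: 20.0
clock: 5.12
tool_pos: [0.4585, 0.1728, 0.2001]
eef_rot: [0.998, -0.061, -0.001, 0.001]
contact_force: [0.2, 0.4, -1.8]
opening: 0.272
finger_force: 20.0
[0.45853869 0.17284391 0.20008295] [ 9.98140117e-01 -6.09466235e-02 -1.21229569e-03  5.88396086e-04]
```

View pics/w3.png

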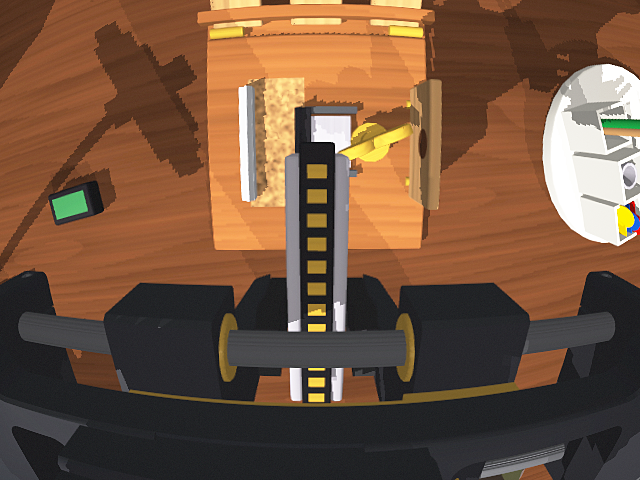

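The view shows the fence at x≈240–256 (y 84–202) and the jaw's pressing edge at x≈297, its upper end at y≈107. The board's front edge runs (214,249)–(421,249), and the wing goes from (345,155) to (410,130). The held harmonica spans x 287–348.

Run:
```python
from h import *
f=np.load('pics/w3.npz');k=f['k'];c=dict(fx=k[0],fy=k[1],cx=k[2],cy=k[3],extrinsics=f['E'])
P=lambda u,v,z:1000*onz(c,u,v,z,True)[:2]
bl=P(214.5,249,.014);br=P(421,249,.014);tl=P(208,60,.014);tr=P(427,60,.014)
print('board',[np.round(x,1) for x in (bl,br,tl,tr)],np.linalg.norm(br-bl))
y1=bl-br; x1=tl-bl; x2=tr-br
print('yaws',np.degrees(np.arctan2(-y1[0],y1[1])),np.degrees(np.arctan2(x1[1],x1[0])),np.degrees(np.arctan2(x2[1],x2[0])))
a=np.radians(-6.8); X=np.array([np.cos(a),np.sin(a)]);Y=np.array([-X[1],X[0]])
O=(bl+br)/2+100*X; print('origin',O,'slot',O+36*Y,'knob',O-45*Y)
L=lambda q:np.round([(q-O)@X,(q-O)@Y],1)
for n,u,v,z in [('fence out t',239,86,.032),('fence in t',253,84,.032),('fence in b',256,203,.032),('fence out b',245,201,.032),('jaw face t',297,107,.032),('jaw back t',356,109,.032),('leg it',412,80,.076),('leg ib',410,206,.076),('wing a',345,155,.071),('wing b',410,130,.071),('harm end',318,143,.213)]: print(n,L(P(u,v,z)))
s=r.get_state();q=s['eef_rot'];print('tool yaw',np.degrees(2*np.arctan2(q[1],q[0])),L(s['tool_pos'][:2]*1000))
im=f['p'][60:215,225:445];cv2.imwrite('pics/crop2.png',cv2.resize(im,None,fx=3.6,fy=3.6,interpolation=cv2.INTER_NEAREST)[:,:,::-1])
```

```text
board [array([434.4, 274.6]), array([410. ,  77.7]), array([611.2, 253.4]), array([587.2,  56.1])] 198.46754198572924
yaws -7.042810678237009 -6.859511572597364 -6.949675850392354
origin [521.48646676 164.31428138] slot [525.74900962 200.06103967] knob [516.15828818 119.63083352]
fence out t [49.1 66.2]
fence in t [50.2 54.2]
fence in b [-52.4  53.6]
fence out b [-50.5  63.2]
jaw face t [29.1 17.2]
jaw back t [ 27.6 -32.1]
leg it [ 47.5 -69. ]
leg ib [-47.2 -69.4]
wing a [-10.  -19.9]
wing b [ 10.  -68.8]
harm end [0.6 0.9]
tool yaw -6.752304756283798 [-63.3   1. ]
```

View pics/crop2.png

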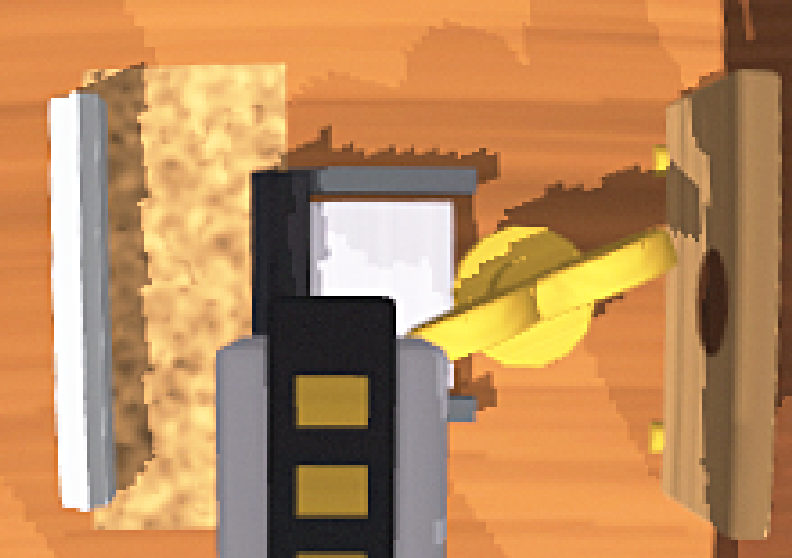

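The clamp centre is at stand y≈36.5, with roughly 4 mm clearance on each side, and the yaw is aligned. Moving over and partly down.

```bash
python3 -m creep '[{"grip":-1,"tx":2,"ty":-1.2,"tz":0,"spin":0.2},{"grip":-1,"tx":2,"ty":-1.2,"tz":1,"spin":0},{"grip":-1,"tx":1.9,"ty":-1.15,"tz":2,"spin":0},{"grip":-1,"tx":0,"ty":0,"tz":3,"spin":0},{"grip":-1,"tx":0,"ty":0,"tz":3,"spin":0},{"grip":-1,"tx":0,"ty":0,"tz":2.5,"spin":0},{"grip":-1,"tx":0,"ty":0,"tz":0,"spin":0},{"grip":-1,"tx":0,"ty":0,"tz":0,"spin":0}]' 20
cat >> h.py <<'E'
A=np.radians(-6.95); X=np.array([np.cos(A),np.sin(A)]);Y=np.array([-X[1],X[0]])
O=np.array([.5215,.1643])
def L(q): return np.round(1000*np.array([(q[:2]-O)@X,(q[:2]-O)@Y]),1)
def st():
    s=r.get_state();q=s['eef_rot'];print('L',L(s['tool_pos']),'z',s['tool_pos'][2],'yaw rel stand',np.degrees(2*np.arctan2(q[1],q[0])-A),'tilt',q[2:],'F',s['contact_force'],'M',s['moment'],s['clock'])
E
python3 - <<'E'
from h import *
st(); snap('wrist','w4')
E
```

```text
clock: 5.83
tool_pos: [0.5216, 0.2003, 0.0848]
eef_rot: [0.998, -0.061, -0.002, 0.001]
contact_force: [0.6, 0.1, -0.7]
opening: 0.274
finger_force: 20.0
L [-4.3 35.7] z 0.08475612129188853 yaw rel stand -0.06313885339217903 tilt [-0.0017568   0.00062759] F [ 0.64222889  0.11640942 -0.71376014] M [ 0.05698686 -0.02255312 -0.00714876] 5.8333
```

View pics/w4.png

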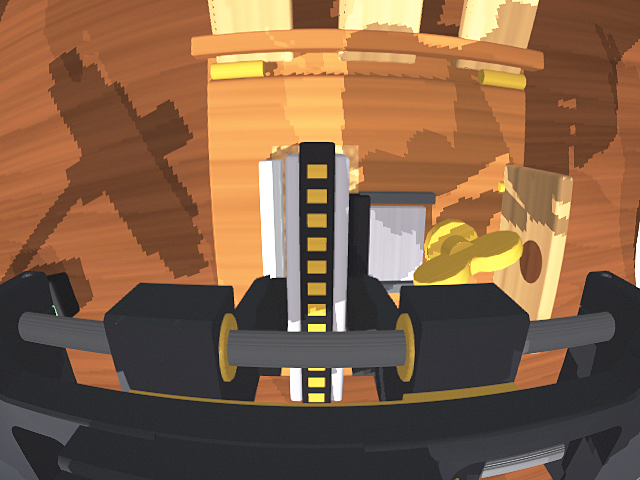

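The harmonica (x 287–348) sits between the fence (white, x≈260–272) and the jaw (dark, x≈350–370).

Run:
```python
from h import *
f=np.load('pics/w4.npz');k=f['k'];c=dict(fx=k[0],fy=k[1],cx=k[2],cy=k[3],extrinsics=f['E'])
for n,u,v,z in [('fence out',260,162,.032),('fence lip',271,162,.032),('fence foot',283,162,.014),('jaw corner',349,194,.032),('jaw back',370,194,.032),('harm L',287,160,.098),('harm R',350,160,.098),('harm end',318,143,.098)]: print(n,L(onz(c,u,v,z,True)))
p=f['p'].astype(int); print([tuple(p[200,u]) for u in range(256,300,2)]); print([tuple(p[205,u]) for u in range(336,380,2)])
```

```text
fence out [49.1 66.5]
fence lip [49.  60.5]
fence foot [47.8 55.6]
jaw corner [31.5 18.5]
jaw back [31.5  7. ]
harm L [53.8 46.8]
harm R [53.8 24.3]
harm end [59.9 35.8]
[(np.int64(240), np.int64(158), np.int64(90)), (np.int64(239), np.int64(152), np.int64(78)), (np.int64(255), np.int64(255), np.int64(255)), (np.int64(255), np.int64(255), np.int64(255)), (np.int64(255), np.int64(255), np.int64(255)), (np.int64(255), np.int64(255), np.int64(255)), (np.int64(255), np.int64(255), np.int64(255)), (np.int64(255), np.int64(255), np.int64(255)), (np.int64(255), np.int64(255), np.int64(255)), (np.int64(178), np.int64(178), np.int64(183)), (np.int64(186), np.int64(186), np.int64(192)), (np.int64(187), np.int64(187), np.int64(190)), (np.int64(198), np.int64(200), np.int64(203)), (np.int64(153), np.int64(152), np.int64(154)), (np.int64(194), np.int64(142), np.int64(94)), (np.int64(167), np.int64(167), np.int64(178)), (np.int64(186), np.int64(181), np.int64(189)), (np.int64(182), np.int64(179), np.int64(186)), (np.int64(180), np.int64(176), np.int64(183)), (np.int64(179), np.int64(175), np.int64
[... 400 characters left out ...]
 np.int64(167), np.int64(175)), (np.int64(31), np.int64(33), np.int64(35)), (np.int64(31), np.int64(31), np.int64(35)), (np.int64(39), np.int64(36), np.int64(40)), (np.int64(39), np.int64(40), np.int64(43)), (np.int64(43), np.int64(42), np.int64(43)), (np.int64(45), np.int64(45), np.int64(46)), (np.int64(44), np.int64(43), np.int64(46)), (np.int64(42), np.int64(41), np.int64(43)), (np.int64(45), np.int64(43), np.int64(46)), (np.int64(41), np.int64(40), np.int64(45)), (np.int64(100), np.int64(72), np.int64(60)), (np.int64(148), np.int64(108), np.int64(91)), (np.int64(147), np.int64(106), np.int64(88)), (np.int64(146), np.int64(105), np.int64(86)), (np.int64(147), np.int64(105), np.int64(83))]
```

```bash
python3 -m creep '[{"grip":-1,"tx":0,"ty":-0.15,"tz":0.5,"spin":0},{"grip":-1,"tx":0,"ty":0,"tz":1,"spin":0},{"grip":-1,"tx":0,"ty":0,"tz":1,"spin":0},{"grip":-1,"tx":0,"ty":0,"tz":1,"spin":0},{"grip":-1,"tx":0,"ty":0,"tz":0.8,"spin":0},{"grip":-1,"tx":0,"ty":0,"tz":0.3,"spin":0},{"grip":-1,"tx":0,"ty":0,"tz":0,"spin":0},{"grip":-1,"tx":0,"ty":0,"tz":0,"spin":0}]' 20
python3 -c "
from h import *
st()"
```

```text
clock: 6.55
tool_pos: [0.523, 0.202, 0.0394]
eef_rot: [0.998, -0.062, -0.0, 0.0]
contact_force: [0.3, -0.2, -0.9]
opening: 0.266
finger_force: 20.0
L [-3.1 37.6] z 0.0394317474868872 yaw rel stand -0.16489236013840813 tilt [-0.00017748  0.00019122] F [ 0.29228754 -0.19230369 -0.94361747] M [ 0.01438038  0.03487372 -0.043596  ] 6.55
```

Inside the clamp with no contact. Lowering slowly to the board.

```bash
python3 -m creep '[{"grip":-1,"tx":0,"ty":0,"tz":0.15,"spin":0},{"grip":-1,"tx":0,"ty":0,"tz":0.15,"spin":0},{"grip":-1,"tx":0,"ty":0,"tz":0.1,"spin":0},{"grip":-1,"tx":0,"ty":0,"tz":0,"spin":0},{"grip":-1,"tx":0,"ty":0,"tz":0,"spin":0}]' 20
python3 -c "
from h import *
st()"
```

```text
clock: 6.97
tool_pos: [0.5231, 0.2022, 0.0358]
eef_rot: [0.998, -0.062, 0.0, -0.0]
contact_force: [0.4, -0.5, -1.4]
opening: 0.268
finger_force: 20.0
L [-3.  37.8] z 0.035808940226097395 yaw rel stand -0.158806101270189 tilt [ 1.04409275e-04 -1.43099257e-05] F [ 0.43994325 -0.5033312  -1.36402157] M [-0.01150346  0.03672251  0.02804974] 6.9667
```

```bash
python3 -m creep '[{"grip":-1,"tx":0,"ty":0,"tz":0.1,"spin":0},{"grip":-1,"tx":0,"ty":0,"tz":0,"spin":0},{"grip":-1,"tx":0,"ty":0,"tz":0,"spin":0}]' 20
```

```text
clock: 7.22
tool_pos: [0.5232, 0.2022, 0.035]
eef_rot: [0.998, -0.062, 0.0, -0.0]
contact_force: [-1.0, -0.6, 3.0]
opening: 0.27
finger_force: 20.0
```

```bash
python3 -m creep '[{"grip":-0.15,"tx":0,"ty":0,"tz":0,"spin":0},{"grip":-0.15,"tx":0,"ty":0,"tz":0,"spin":0},{"grip":-0.15,"tx":0,"ty":0,"tz":0,"spin":0},{"grip":-0.15,"tx":0,"ty":0,"tz":0,"spin":0}]' 20
```

```text
clock: 7.55
tool_pos: [0.5231, 0.2022, 0.0346]
eef_rot: [0.998, -0.062, 0.0, 0.0]
contact_force: [0.9, -0.4, -0.2]
opening: 0.421
finger_force: 0.0
```

```bash
python3 -m creep '[{"grip":-0.15,"tx":0,"ty":0,"tz":-0.5,"spin":0},{"grip":-0.15,"tx":0,"ty":0,"tz":-1.5,"spin":0},{"grip":-0.15,"tx":0,"ty":0,"tz":-2.5,"spin":0},{"grip":-0.15,"tx":0,"ty":0,"tz":-2.5,"spin":0},{"grip":-0.15,"tx":0,"ty":0,"tz":-2,"spin":0},{"grip":-0.15,"tx":-2,"ty":2,"tz":0,"spin":0},{"grip":-0.15,"tx":-2,"ty":2,"tz":0,"spin":0},{"grip":-0.15,"tx":0,"ty":0,"tz":0,"spin":0}]' 20
python3 - <<'E'
from h import *
st(); snap('wrist','w5')
E
```

```text
clock: 8.22
tool_pos: [0.4729, 0.1629, 0.1252]
eef_rot: [0.998, -0.063, -0.003, 0.002]
contact_force: [-0.4, -0.8, 0.0]
opening: 0.423
finger_force: 0.0
L [-48.1  -7.2] z 0.1251661836834018 yaw rel stand -0.31691682244741787 tilt [-0.00345982  0.002451  ] F [-0.3764139  -0.75287566  0.02976371] M [ 0.00660228  0.06383866 -0.03694378] 8.2167
```

View pics/w5.png

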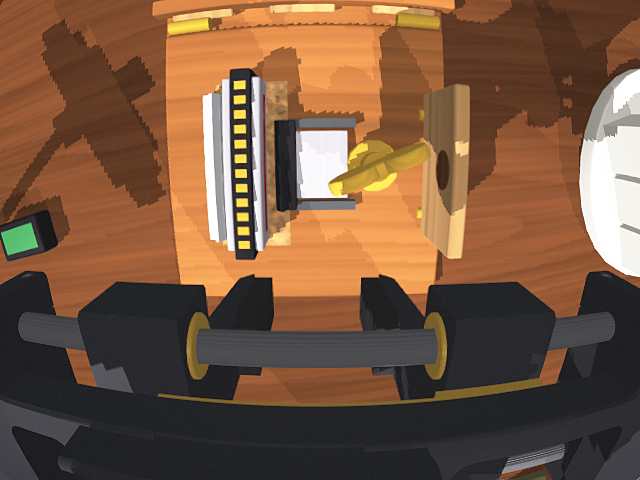

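The harmonica stands free between the fence (x≈205–228) and the jaw (x≈277–297), at (237,70)–(245,258). The wing runs (330,190)–(430,150), and the leg is upright at (445,170).

Run:
```python
from h import *
f=np.load('pics/w5.npz');k=f['k'];c=dict(fx=k[0],fy=k[1],cx=k[2],cy=k[3],extrinsics=f['E'])
P=lambda u,v,z:L(onz(c,u,v,z,True))
for n,u,v,z in [('harm t',242,70,.048),('harm b',245,258,.048),('foot-out',205,95,.032),('jaw edge t',277,122,.032),('jaw edge b',278,209,.032)]: print(n,P(u,v,z))
p=f['p']; hsv=cv2.cvtColor(p,cv2.COLOR_RGB2HSV); H,S,V=[hsv[...,i].astype(int) for i in range(3)]
m=(H>20)&(H<32)&(S>150); m[:, :322]=0; m[:,436:]=0; m[:125]=0; m[210:]=0
m[:,395:]&=True
v,u=np.nonzero(m); print(m.sum(),u.min(),u.max(),v.min(),v.max())
print('ends at z=.071:',P(331,186,.071),P(430,146,.071))
cv2.imwrite('pics/crop3.png',cv2.resize(p[110:220,270:480],None,fx=3.8,fy=3.8,interpolation=cv2.INTER_CUBIC)[:,:,::-1])
print(np.round(r.get_state()['q'],2))
```

```text
harm t [60.5 36.8]
harm b [-57.1  38.8]
foot-out [48.6 64.8]
jaw edge t [28.3 17.5]
jaw edge b [-28.5  18. ]
2430 328 429 140 209
ends at z=.071: [ -8.4 -15.1] [ 14.6 -70. ]
[-0.47  0.72  0.06  2.03 -0.11  0.39 -2.01]
```

View pics/crop3.png

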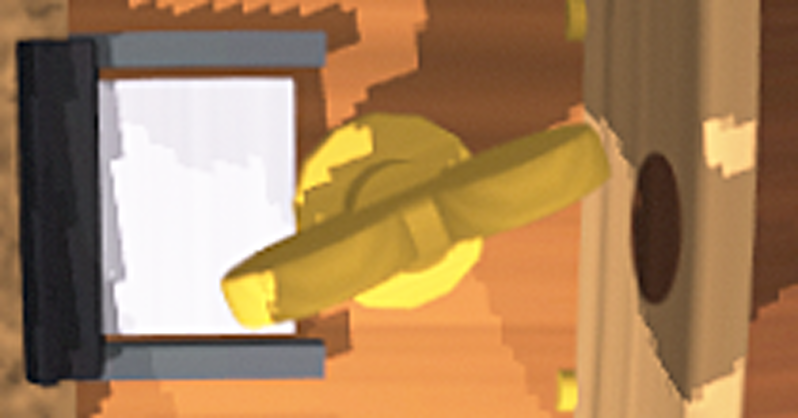

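Harmonica centre is at about (1.7, 37.8) mm in the stand frame, so it is well placed. The wing points about 113° from stand x, giving a knob angle ≈0.13. Moving over the knob and turning there.

```bash
python3 -m creep '[{"grip":-0.43,"tx":2.4,"ty":1.9,"tz":0,"spin":0},{"grip":-0.43,"tx":2.4,"ty":1.9,"tz":0,"spin":0},{"grip":-0.43,"tx":0,"ty":0,"tz":0,"spin":-7},{"grip":-0.43,"tx":0,"ty":0,"tz":0,"spin":-7},{"grip":-0.43,"tx":0,"ty":0,"tz":0,"spin":-7},{"grip":-0.43,"tx":0,"ty":0,"tz":0,"spin":-7},{"grip":-0.43,"tx":0,"ty":0,"tz":0,"spin":-7},{"grip":-0.43,"tx":0,"ty":0,"tz":0,"spin":-7}]' 20
python3 -m creep '[{"grip":-0.43,"tx":0,"ty":0,"tz":0,"spin":-7},{"grip":-0.43,"tx":0,"ty":0,"tz":0,"spin":-7},{"grip":-0.43,"tx":0,"ty":0,"tz":0,"spin":-7},{"grip":-0.43,"tx":0,"ty":0,"tz":0,"spin":-7},{"grip":-0.43,"tx":0,"ty":0,"tz":0,"spin":-7},{"grip":-0.43,"tx":0,"ty":0,"tz":0,"spin":-7},{"grip":-0.43,"tx":0,"ty":0,"tz":0,"spin":-7},{"grip":-0.43,"tx":0,"ty":0,"tz":0,"spin":-7}]' 20
python3 -m creep '[{"grip":-0.43,"tx":0,"ty":0,"tz":0,"spin":-7},{"grip":-0.43,"tx":0,"ty":0,"tz":0,"spin":-7},{"grip":-0.43,"tx":0,"ty":0,"tz":0,"spin":0},{"grip":-0.43,"tx":0,"ty":0,"tz":0,"spin":0}]' 20
python3 - <<'E'
from h import *
st(); print(np.round(r.get_state()['q'],2)); snap('top','top1'); st()
f=np.load('pics/w5.npz')
E
```

```text
clock: 8.93
tool_pos: [0.5225, 0.1244, 0.1249]
eef_rot: [0.953, 0.303, 0.001, 0.0]
contact_force: [0.1, -0.4, 0.4]
opening: 0.284
finger_force: 0.0
clock: 9.6
tool_pos: [0.5225, 0.1242, 0.1249]
eef_rot: [0.7, 0.714, 0.001, 0.0]
contact_force: [-0.2, -0.4, -0.2]
opening: 0.283
finger_force: 0.0
clock: 9.93
tool_pos: [0.5221, 0.124, 0.1247]
eef_rot: [0.611, 0.792, 0.0, 0.0]
contact_force: [-0.6, -0.6, -0.2]
opening: 0.287
finger_force: 0.0
L [  5.5 -39.9] z 0.12472935118147321 yaw rel stand 111.61297824483368 tilt [4.74183994e-04 9.88342076e-05] F [-0.59879193 -0.60694477 -0.22001407] M [ 0.02936335 -0.16654746  0.02320164] 9.9333
[-0.04  0.78 -0.46  1.92  0.61  0.58 -0.66]
L [  5.3 -40. ] z 0.12473182112613194 yaw rel stand 111.62317056182175 tilt [0.00030546 0.00017437] F [0.40323113 0.25141643 0.55852227] M [-0.04141586 -0.05864955  0.05792392] 9.9833
```

```bash
python3 -m creep '[{"grip":-0.43,"tx":-0.26,"ty":-0.64,"tz":1,"spin":-1},{"grip":-0.43,"tx":0,"ty":0,"tz":1.5,"spin":0},{"grip":-0.43,"tx":0,"ty":0,"tz":1.5,"spin":0},{"grip":-0.43,"tx":0,"ty":0,"tz":0.6,"spin":0},{"grip":-0.43,"tx":0,"ty":0,"tz":0,"spin":0},{"grip":-0.43,"tx":0,"ty":0,"tz":0,"spin":0}]' 20
python3 -c "
from h import *
st()"
```

```text
clock: 10.48
tool_pos: [0.516, 0.1199, 0.0789]
eef_rot: [0.603, 0.798, -0.0, 0.0]
contact_force: [0.2, -0.2, 0.1]
opening: 0.287
finger_force: 0.0
L [ -0.  -44.7] z 0.07885092102965274 yaw rel stand 112.79858891453885 tilt [-3.02780960e-05  1.53032286e-04] F [ 0.21036669 -0.20314256  0.14459452] M [-0.02850427 -0.0576816  -0.02106531] 10.4833
```

```bash
python3 -m creep '[{"grip":-0.43,"tx":0,"ty":0,"tz":0.7,"spin":0},{"grip":-0.43,"tx":0,"ty":0,"tz":1,"spin":0},{"grip":-0.43,"tx":0,"ty":0,"tz":1,"spin":0},{"grip":-0.43,"tx":0,"ty":0,"tz":1,"spin":0},{"grip":-0.43,"tx":0,"ty":0,"tz":0,"spin":0},{"grip":-0.43,"tx":0,"ty":0,"tz":0,"spin":0}]' 15
python3 -m creep '[{"grip":-1,"tx":0,"ty":0,"tz":0,"spin":0},{"grip":-1,"tx":0,"ty":0,"tz":0,"spin":0},{"grip":-1,"tx":0,"ty":0,"tz":0,"spin":0},{"grip":-1,"tx":0,"ty":0,"tz":0,"spin":0},{"grip":-1,"tx":0,"ty":0,"tz":0,"spin":0},{"grip":-1,"tx":0,"ty":0,"tz":0,"spin":0}]' 15
python3 -c "
from h import *
st()"
```

```text
clock: 10.98
tool_pos: [0.5152, 0.1195, 0.0408]
eef_rot: [0.602, 0.798, -0.001, -0.0]
contact_force: [-0.5, -0.2, 0.1]
opening: 0.283
finger_force: 0.0
clock: 11.48
tool_pos: [0.5165, 0.1199, 0.0418]
eef_rot: [0.603, 0.798, 0.001, 0.0]
contact_force: [3.4, 1.4, -5.6]
opening: 0.193
finger_force: 15.0
L [  0.4 -44.6] z 0.04181698996070585 yaw rel stand 112.83040775206658 tilt [0.0006848  0.00024758] F [ 3.36581041  1.38033502 -5.55573718] M [ 0.23608564 -0.76012624 -0.01089732] 11.4833
```

Opening 17 mm isn't the 9 mm blade, so the tips are probably pinching the hub. Reopening, going higher and re-gripping.

```bash
python3 -m creep '[{"grip":-0.43,"tx":0,"ty":0,"tz":0,"spin":0},{"grip":-0.43,"tx":0,"ty":0,"tz":0,"spin":0},{"grip":-0.43,"tx":0,"ty":0,"tz":-0.5,"spin":0},{"grip":-0.43,"tx":0,"ty":0,"tz":-0.4,"spin":0},{"grip":-0.43,"tx":0,"ty":0,"tz":0,"spin":0}]' 15
python3 -m creep '[{"grip":-1,"tx":0,"ty":0,"tz":0,"spin":0},{"grip":-1,"tx":0,"ty":0,"tz":0,"spin":0},{"grip":-1,"tx":0,"ty":0,"tz":0,"spin":0},{"grip":-1,"tx":0,"ty":0,"tz":0,"spin":0},{"grip":-1,"tx":0,"ty":0,"tz":0,"spin":0},{"grip":-1,"tx":0,"ty":0,"tz":0,"spin":0}]' 15
python3 -c "
from h import *
st()"
```

```text
clock: 11.9
tool_pos: [0.516, 0.1196, 0.0517]
eef_rot: [0.603, 0.798, 0.0, 0.0]
contact_force: [0.1, 0.4, 0.1]
opening: 0.289
finger_force: 0.0
clock: 12.4
tool_pos: [0.5166, 0.1198, 0.0508]
eef_rot: [0.603, 0.798, 0.001, 0.0]
contact_force: [3.3, 0.8, 1.0]
opening: 0.099
finger_force: 15.0
L [  0.5 -44.8] z 0.050821302964795284 yaw rel stand 112.84544218883558 tilt [0.0005515  0.00043167] F [3.34668775 0.79494314 0.99148065] M [ 0.04925909 -0.64538875  0.09309429] 12.4
```

Blade gripped (8.7 mm). Firming the grip, then turning clockwise.

```bash
python3 -m creep '[{"grip":-1,"tx":0,"ty":0.06,"tz":0,"spin":0},{"grip":-1,"tx":0,"ty":0,"tz":0,"spin":0},{"grip":-1,"tx":0,"ty":0,"tz":0,"spin":0},{"grip":-1,"tx":0,"ty":0,"tz":0,"spin":0}]' 55
python3 -c "
from h import *
st()"
python3 -m creep '[{"grip":-1,"tx":0,"ty":0,"tz":0,"spin":2},{"grip":-1,"tx":0,"ty":0,"tz":0,"spin":2},{"grip":-1,"tx":0,"ty":0,"tz":0,"spin":2},{"grip":-1,"tx":0,"ty":0,"tz":0,"spin":2},{"grip":-1,"tx":0,"ty":0,"tz":0,"spin":2},{"grip":-1,"tx":0,"ty":0,"tz":0,"spin":2}]' 55
python3 -c "
from h import *
st()"
```

```text
clock: 12.73
tool_pos: [0.5166, 0.1198, 0.0508]
eef_rot: [0.603, 0.798, 0.0, 0.0]
contact_force: [2.8, 0.2, 2.2]
opening: 0.093
finger_force: 55.0
L [  0.5 -44.8] z 0.05080552986694191 yaw rel stand 112.84641943949899 tilt [0.00014552 0.00018992] F [2.76525256 0.16975262 2.227817  ] M [-0.07799877 -0.57479417  0.21883542] 12.7333
clock: 13.23
tool_pos: [0.5167, 0.1198, 0.0508]
eef_rot: [0.684, 0.729, 0.0, 0.0]
contact_force: [3.5, -1.3, 2.2]
opening: 0.094
finger_force: 55.0
L [  0.6 -44.8] z 0.05079222018720039 yaw rel stand 100.63619410170293 tilt [0.00016722 0.00020206] F [ 3.53152664 -1.29929661  2.1762609 ] M [-0.12031643 -0.70770052  0.28134786] 13.2333
```

```bash
python3 -m creep '[{"grip":-1,"tx":0,"ty":0,"tz":0,"spin":4},{"grip":-1,"tx":0,"ty":0,"tz":0,"spin":4},{"grip":-1,"tx":0,"ty":0,"tz":0,"spin":4},{"grip":-1,"tx":0,"ty":0,"tz":0,"spin":4},{"grip":-1,"tx":0,"ty":0,"tz":0,"spin":4},{"grip":-1,"tx":0,"ty":0,"tz":0,"spin":2},{"grip":-1,"tx":0,"ty":0,"tz":0,"spin":2}]' 55 | grep force
python3 -c "
from h import *
st()"
python3 -m creep '[{"grip":-1,"tx":0,"ty":0,"tz":0,"spin":2},{"grip":-1,"tx":0,"ty":0,"tz":0,"spin":2}]' 55 | grep force
python3 -c "
from h import *
st()"
python3 -m creep '[{"grip":-1,"tx":0,"ty":0,"tz":0,"spin":2},{"grip":-1,"tx":0,"ty":0,"tz":0,"spin":2}]' 55 | grep force
python3 -c "
from h import *
st()"
python3 -m creep '[{"grip":-1,"tx":0,"ty":0,"tz":0,"spin":2},{"grip":-1,"tx":0,"ty":0,"tz":0,"spin":2}]' 55 | grep force
python3 -c "
from h import *
st()"
```

```text
contact_force: [3.0, -0.6, 2.4]
finger_force: 55.0
L [  0.6 -44.8] z 0.05080912710315459 yaw rel stand 76.68787340060888 tilt [0.00029133 0.00023351] F [ 3.00158376 -0.60018847  2.37784205] M [-0.12559899 -0.67446806  0.27628683] 13.8167
contact_force: [4.0, -0.5, 3.3]
finger_force: 55.0
L [  0.6 -44.8] z 0.0507847727761801 yaw rel stand 72.66781507972046 tilt [0.00030447 0.00010668] F [ 4.01575437 -0.49053438  3.25168462] M [-0.14215347 -0.7229431   0.26191403] 13.9833
contact_force: [3.2, -0.1, 3.8]
finger_force: 55.0
L [  0.6 -44.8] z 0.050790626188518775 yaw rel stand 68.64646122517647 tilt [3.05973637e-04 8.70101195e-05] F [ 3.18240055 -0.14660653  3.76677397] M [-0.1480709  -0.79769308  0.28919192] 14.15
contact_force: [4.1, -1.7, 3.9]
finger_force: 55.0
L [  0.7 -44.8] z 0.050791728252653115 yaw rel stand 64.63181916551362 tilt [0.00029039 0.00012271] F [ 4.05726401 -1.74630803  3.86194332] M [-0.16973602 -0.81075963  0.29952705] 14.3167
```

```bash
python3 -m creep '[{"grip":-1,"tx":0,"ty":0,"tz":0,"spin":2},{"grip":-1,"tx":0,"ty":0,"tz":0,"spin":2}]' 55 | grep -c .
python3 -c "
from h import *
st()"
python3 -m creep '[{"grip":-1,"tx":0,"ty":0,"tz":0,"spin":2},{"grip":-1,"tx":0,"ty":0,"tz":0,"spin":2}]' 55 | grep -c .
python3 -c "
from h import *
st()"
python3 -m creep '[{"grip":-1,"tx":0,"ty":0,"tz":0,"spin":2},{"grip":-1,"tx":0,"ty":0,"tz":0,"spin":2}]' 55 | grep opening
python3 -c "
from h import *
st()"
```

```text
6
L [  0.6 -44.8] z 0.050780211860780716 yaw rel stand 60.63531555669696 tilt [0.0003167  0.00011333] F [ 4.32486409 -0.42986221  4.34626832] M [-0.18604612 -0.8843758   0.30341978] 14.4833
6
L [  0.6 -44.8] z 0.05079187573371166 yaw rel stand 56.63462933204758 tilt [0.00029823 0.00012431] F [ 4.10438329 -0.22973862  3.86331321] M [-0.25231756 -0.94370718  0.25501417] 14.65
opening: 0.096
L [  0.6 -44.8] z 0.05077304427420671 yaw rel stand 52.634905481839695 tilt [0.00030433 0.00011415] F [ 5.06470583 -0.19933917  3.96964978] M [-0.26250645 -0.98393001  0.32306881] 14.8167
```

```bash
python3 -m creep '[{"grip":-1,"tx":0,"ty":0,"tz":0,"spin":2},{"grip":-1,"tx":0,"ty":0,"tz":0,"spin":2}]' 55 | grep -c .
python3 -c "
from h import *
st()"
python3 -m creep '[{"grip":-1,"tx":0,"ty":0,"tz":0,"spin":2},{"grip":-1,"tx":0,"ty":0,"tz":0,"spin":2}]' 55 | grep -c .
python3 -c "
from h import *
st()"
```

```text
6
L [  0.7 -44.8] z 0.05079726025981281 yaw rel stand 48.63508141133626 tilt [0.00032677 0.00011605] F [ 4.5344311  -1.06809073  3.31002469] M [-0.26770409 -1.02805585  0.33637406] 14.9833
6
L [  0.6 -44.8] z 0.05079096473261025 yaw rel stand 44.632617010854716 tilt [3.17820168e-04 9.77618031e-05] F [ 5.06679225 -1.47953359  4.09682549] M [-0.2774087  -1.00321254  0.35542825] 15.15
```

```bash
python3 -m creep '[{"grip":-1,"tx":0,"ty":0,"tz":0,"spin":2},{"grip":-1,"tx":0,"ty":0,"tz":0,"spin":2}]' 55 | grep -c .
python3 -c "
from h import *
st()"
python3 -m creep '[{"grip":-1,"tx":0,"ty":0,"tz":0,"spin":2}]' 55 | grep -c .
python3 -c "
from h import *
st()"
```

```text
6
L [  0.7 -44.8] z 0.05079245968092407 yaw rel stand 40.63352600118466 tilt [3.69244836e-04 9.32456302e-05] F [ 4.23977258 -1.82107496  4.50451209] M [-0.25828263 -1.01104713  0.39044956] 15.3167
6
L [  0.7 -44.8] z 0.050797204469203466 yaw rel stand 38.63468531765707 tilt [0.0003685  0.00010907] F [ 3.88480227 -0.60621004  4.44011701] M [-0.25398014 -0.97158046  0.27331695] 15.4
```

```bash
python3 -m creep '[{"grip":-1,"tx":0,"ty":0,"tz":0,"spin":1},{"grip":-1,"tx":0,"ty":0,"tz":0,"spin":1}]' 55 | grep opening
python3 -c "
from h import *
st()"
```

```text
opening: 0.098
L [  0.7 -44.8] z 0.05080408079157649 yaw rel stand 36.68984836114285 tilt [0.00038807 0.00012575] F [ 6.37842933 -1.76581543  4.31589555] M [-0.27183741 -1.00911425  0.37296027] 15.5667
```

```bash
python3 -m creep '[{"grip":-1,"tx":0,"ty":0,"tz":0,"spin":0.5}]' 55 | grep -c .
python3 -c "
from h import *
st()"
python3 -m creep '[{"grip":-1,"tx":0,"ty":0,"tz":0,"spin":0.5}]' 55 | grep -c .
python3 -c "
from h import *
st()"
python3 -m creep '[{"grip":-1,"tx":0,"ty":0,"tz":0,"spin":0.5}]' 55 | grep -c .
python3 -c "
from h import *
st()"
```

```text
6
L [  0.7 -44.8] z 0.05078529057708879 yaw rel stand 36.194585604334435 tilt [0.00039424 0.00012903] F [ 4.16532246 -1.78709552  3.93093395] M [-0.30321503 -1.01507398  0.41604342] 15.65
6
L [  0.7 -44.8] z 0.05079355627765578 yaw rel stand 35.717108366758836 tilt [0.00039116 0.00011126] F [ 4.72396226 -1.60841792  4.08240785] M [-0.29537055 -1.01658897  0.32517803] 15.7333
6
L [  0.7 -44.8] z 0.0508027176368957 yaw rel stand 35.21982097601011 tilt [0.00039771 0.00011979] F [ 5.49478245 -1.50198723  4.69732442] M [-0.24092411 -1.03965876  0.35563592] 15.8167
```

```bash
python3 -m creep '[{"grip":-1,"tx":0,"ty":0,"tz":0,"spin":1.5}]' 55 | grep -c .
python3 -c "
from h import *
st()"
python3 -m creep '[{"grip":-1,"tx":0,"ty":0,"tz":0,"spin":1.5}]' 55 | grep -c .
python3 -c "
from h import *
st()"
```

```text
6
L [  0.7 -44.8] z 0.05078679700966417 yaw rel stand 33.69739399799819 tilt [3.75008899e-04 6.73544557e-05] F [ 4.08621643 -1.36322745  5.0130403 ] M [-0.2823409  -0.93875072  0.36863161] 15.9
6
L [  0.7 -44.8] z 0.05080077844757544 yaw rel stand 32.15779983894839 tilt [3.93030239e-04 7.56404786e-05] F [ 5.11827227 -1.10897713  4.65547286] M [-0.32107699 -1.00783852  0.40550781] 15.9833
```

Torque is now about 0.11 N m above the running level, roughly 12 N of jaw pressure, so I stop here and release with a small opening before lifting clear.

```bash
python3 -m creep '[{"grip":-0.5,"tx":0,"ty":0,"tz":0,"spin":0},{"grip":-0.5,"tx":0,"ty":0,"tz":0,"spin":0},{"grip":-0.5,"tx":0,"ty":0,"tz":0,"spin":0},{"grip":-0.5,"tx":0,"ty":0,"tz":0,"spin":0},{"grip":-0.5,"tx":0,"ty":0,"tz":0,"spin":0}]' 15
python3 -m creep '[{"grip":-0.5,"tx":0,"ty":0,"tz":-0.7,"spin":0},{"grip":-0.5,"tx":0,"ty":0,"tz":-1.5,"spin":0},{"grip":-0.5,"tx":0,"ty":0,"tz":-2.5,"spin":0},{"grip":-0.5,"tx":0,"ty":0,"tz":-2.5,"spin":0},{"grip":-0.5,"tx":0,"ty":0,"tz":-3,"spin":0},{"grip":-0.5,"tx":-2,"ty":0,"tz":-2,"spin":0},{"grip":-0.5,"tx":-3,"ty":0,"tz":0,"spin":0},{"grip":-0.5,"tx":-3,"ty":0,"tz":0,"spin":0}]' 15
python3 -m creep '[{"grip":-0.5,"tx":-3,"ty":0,"tz":0,"spin":0},{"grip":-0.5,"tx":-3,"ty":0,"tz":0,"spin":0},{"grip":-0.5,"tx":-3,"ty":0,"tz":0,"spin":0},{"grip":-0.5,"tx":0,"ty":0,"tz":0,"spin":0},{"grip":-0.5,"tx":0,"ty":0,"tz":0,"spin":0}]' 15
python3 - <<'E'
from h import *
st(); p,d,c=snap('top','top2')
E_=np.array(c['extrinsics']); v,u=np.mgrid[:480,:640]
P=np.stack([(u-c['cx'])/c['fx']*d,(v-c['cy'])/c['fy']*d,d],-1)-E_[:3,3]; W=P@E_[:3,:3]; W0=np.load('pics/W.npy')
Q=W-np.array([*O,0]); lx=Q[...,0]*X[0]+Q[...,1]*X[1]; ly=Q[...,0]*Y[0]+Q[...,1]*Y[1]; z=W[...,2]
def rc(m,n):
    q=np.stack([lx[m],ly[m]],1).astype(np.float32)*1000; print(n,m.sum(),cv2.minAreaRect(q) if m.sum()>5 else '')
rc((abs(lx)<.07)&(ly>.005)&(ly<.065)&(z>.040)&(z<.06),'harm')
rc((abs(lx)<.05)&(ly<-.075)&(ly>-.11)&(z>.068)&(z<.085),'leg')
rc((abs(lx)<.05)&(abs(ly+.045)<.033)&(z>.062)&(z<.085),'wing')
rc((abs(lx)<.04)&(ly<.035)&(ly>0)&(z>.022)&(z<.036)&(p.max(2)<90),'jaw')
p0=np.load('pics/top0.npz')['p'].astype(int)
for n,b in (('gecko',(495,235,540,305)),('tuner',(125,245,170,280))):
    a=np.abs(p[b[1]:b[3],b[0]:b[2]].astype(int)-p0[b[1]:b[3],b[0]:b[2]]).max(2); print(n,(a>40).sum())
E
```

```text
clock: 16.4
tool_pos: [0.5152, 0.1198, 0.0503]
eef_rot: [0.976, 0.22, -0.001, -0.0]
contact_force: [-0.5, -0.2, -0.9]
opening: 0.253
finger_force: 0.0
clock: 17.07
tool_pos: [0.4445, 0.0856, 0.1745]
eef_rot: [0.976, 0.22, 0.002, -0.0]
contact_force: [-1.1, -1.6, -0.1]
opening: 0.246
finger_force: 0.0
clock: 17.48
tool_pos: [0.3613, 0.0461, 0.1732]
eef_rot: [0.976, 0.219, -0.001, 0.0]
contact_force: [0.9, 1.1, -0.5]
opening: 0.256
finger_force: 0.0
L [-144.7 -136.7] z 0.1732076164454099 yaw rel stand 32.2917165301589 tilt [-0.0006807   0.00022338] F [ 0.88912027  1.11766044 -0.53606591] M [ 0.00019346 -0.05210626  0.01137511] 17.4833
harm 507 ((1.4718780517578125, 43.589935302734375), (119.61566925048828, 24.77782440185547), 0.633056104183197)
leg 185 ((2.698028564453125, -87.24679565429688), (93.53263854980469, 10.38504695892334), 0.2658470571041107)
wing 95 ((-0.5783538818359375, -44.399845123291016), (59.01385498046875, 8.162735939025879), 33.64091110229492)
jaw 133 ((-0.5974788665771484, 24.182680130004883), (58.22554016113281, 13.083569526672363), 0.9525718092918396)
gecko 1790
tuner 0
```

The harmonica is against the fence, the leg is upright and the wing is at 33.6° (knob ≈1.51 rad). Checking whether the gecko difference is only shadow.

Run:
```python
from h import *
for n in ('top0','top2'):
    p=np.load(f'pics/{n}.npz')['p']; h=cv2.cvtColor(p,cv2.COLOR_RGB2HSV)[235:305,485:550]
    m=(h[...,0]>95)&(h[...,0]<125)&(h[...,1]>80); v,u=np.nonzero(m); print(n,m.sum(),u.mean(),v.mean(),u.min(),u.max(),v.min(),v.max(),p[235:305,485:550].mean())
```

```text
top0 566 30.57243816254417 35.66077738515901 14 45 7 59 125.0803663003663
top2 525 30.36 35.497142857142855 14 44 7 58 104.09948717948718
```

Only shadow; the gecko hasn't moved. Handing in.

```bash
python3 -c "
from plant import workorder
print(workorder.finish_job())"
```

```text
the job is handed in; nothing more can be done
None
```

The harmonica is clamped against the fence at an estimated 12 N (from knob torque and angle; snug is 8–20 N), the leg is upright, the gecko and tuner are unmoved, and the arm was clear of everything when I handed in at about 17.5 s.

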